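Index the capping dial and cap the next bead tube

TASK

Cap the next bead tube on the dial: push the dial round by its red hand posts, anticlockwise seen from above, until the brass pawl drops in behind the next tooth, then bring the dial back firmly but gently so that this tooth sits hard against the pawl. Then push the black press knob down until that tube's white cap is gently but fully home, and let the press rise again. Do not push on the tubes, caps or pawl with the gripper, and leave everything else on the bench where it is.

Things in the scene. Friction and masses are not known exactly. Their poses are not given: they have to be found in the camera images.
- base: Machine frame, fixed, its place and yaw differ each time: aluminium deck 370 x 400 x 12 mm (x -170..+200, y -165..+235 mm in its frame). Origin on the bench under the dial's axis, z up. The pawl is at the dial's +x side; the blue press C-frame at its +y side: column 40 mm square at y +192, 212 mm high; arm 36 mm wide, y +62 to +212, 155 to 185 mm over the bench.
- dial: Rotary dial: black plate 290 mm across, 12 mm thick, six saw teeth on its rim (304 mm over the tips). Origin on its axis at the plate's underside, 40 mm over the bench. Six red hand posts (16 mm thick, tops 112 mm over the bench) at radius 128 mm, at 0, 60, ... 300 degrees from its x axis, anticlockwise from above; six tubes at radius 85 mm, at 30, 90, ... degrees.
- hub (a point): Centre of the dial's hub nut, on its axis, 74 mm over the bench. The dial turns anticlockwise only; the pawl stops it going back. Its yaw from the base's is 1 to 20 degrees at the start; the next station is at +60 degrees, give or take 1 with the pawl's setting. Drag takes 2 N at a post and holds it where left; lifting the pawl over the last 12 degrees 5 to 9 N. The pawl drops just past station.
- seat (a point): Point on the dial at the foot of the next tooth's steep face, where the middle of the pawl's nose lies when that tooth sits against it: 148.8 mm from the dial's axis, at -60 degrees from its x axis, 46 mm over the bench.
- pawl: Brass sprung pawl, lever 54 mm long; origin at its pivot, on a blue block clamped up to 2.5 mm either way along the rim. A tooth lifts its nose 6 mm outward, then it drops behind the steep face. To seat the dial, push a post back (clockwise) with 8 to 14 N: the tooth should bear on the pawl with over 4 N; over 15 N harms it. Not to be touched by the robot.
- pawl_nose (a point): Middle of the pawl's nose (upright pin 6 mm thick), 46 mm over the bench, 148.8 mm from the dial's axis when down.
- tubes: The six clear bead tubes with all their caps, fixed in the dial: 22 mm thick, tops 107 mm over the bench, raised caps reach 120 mm. Same origin and axes as the dial. Not to be pushed on by the robot.
- cap: White cap of the next tube (at 30 degrees from the dial's x axis), 25 mm across, 14 mm high, set loosely on. Origin at the centre of its underside: 66 mm above the dial's origin at the start (8 mm proud), 58 mm fully home, where it stops hard. Pushing it down takes about 4 N; it stays where it is pushed.
- ram: Ram of the press, on the vertical at x 0, y +85 mm of the base: foot 20 mm across, rod, black knob. Slides down up to 30 mm against a spring (4.5 N at rest, 6.5 N with the cap home), rises by itself. Origin 140 mm over the bench when up. 8 mm of free travel to the raised cap, 16 mm to the cap home. Over 30 N on the cap cracks the tube.
- ram_knob (a point): Centre of the top of the black palm knob (40 mm across) on the ram, 244 mm over the bench when up; push it straight down.
- long_pliers: Bystander: long-nosed pliers with blue handles, lying on the felt.
- cutters: Bystander: small cutters with blue handles, lying on the felt.
- bead_tube: Bystander: clear tube of white beads with a white cap, 165 mm long, lying on the felt.
- bead_bowl: Bystander: small white bowl, 90 mm across, 35 mm high.
- glue_jar: Bystander: amber jar, 52 mm across, 70 mm high.
- bangle: Bystander: blue and white bead bangle, 73 mm across, lying flat.
- cap_tray: Bystander: clear tray of spare white caps, 60 mm square, 18 mm high, standing on the machine's deck.
- sample_tube: Bystander: capped sample tube on a wooden foot, 66 mm high, standing on the machine's deck.

How it is judged:
On the way, in this order (a step that is already met when the one before it is completed fails the run):
1. the next tooth is brought back to bear on the dropped pawl with more than 4 N (horizontal distance between seat and pawl_nose below 0.002 m and contact force between dial and pawl above 4 N), for 0.1 s.
2. with the dial in station, the cap is pressed home (horizontal distance between seat and pawl_nose below 0.002 m and z of cap in the frame of dial below 0.0595 m and contact force between ram and cap above 2 N), for 0.05 s.
At the end, for the whole second after the job is handed in: The next tooth rests at the dropped pawl (pawl nose within 2 mm of its seat), the cap of that tube is home within 1.5 mm, the press is up again within 3 mm, the dial is at rest and the robot touches nothing (horizontal distance between seat and pawl_nose below 0.002 m and z of cap in the frame of dial below 0.0595 m and z of ram in the frame of base above 0.137 m and angular speed of dial below 0.02 rad/s).
It fails at once if the pawl is overloaded: with the pawl down at the next tooth's seat, dial and pawl bear on each other with more than 15 N (horizontal distance between seat and pawl_nose below 0.003 m and contact force between dial and pawl above 15 N).
It fails at once if the tube is cracked: the ram bears on the cap with more than 30 N (contact force between ram and cap above 30 N).
It fails at once if the gripper pushes on the tubes or caps with more than 2 N (contact force between the arm and tubes above 2 N).
It fails at once if the gripper pushes on the pawl with more than 2 N (contact force between the arm and pawl above 2 N).
It fails at once if a bystander is moved more than 15 mm (distance of any of long_pliers, cutters, bead_tube, bead_bowl, glue_jar, bangle, cap_tray, sample_tube from where it was at the start of the episode above 0.015 m).
It also fails if it takes over 56 s, if anything falls off the work surface, if the arm or the gripper's body presses on something with over 40 N, if the wrist force passes 120 N, or if a joint passes its speed limit or range.

ROBOT

A 6-joint arm with a two-finger parallel gripper is mounted at the origin on the work surface. World frame = base frame: x ahead of the robot, y to its left, z up, the work surface at z = 0. Lengths are in m, angles in rad, forces in N, time in s.
With the tool pointing down it reaches from about 0.3 to 0.875 m from the base axis. Payload 6.4 kg.
Tool frame: the origin (TCP) lies at the very end of the fingers, on their centre line; the grasp point (between the pads) lies 19 mm behind it; z points along the fingers, y is the line along which they close (so a half turn about z gives the same grasp; the last joint's range is limited). The gripper opens to 85 mm and grips with 20 to 120 N. Pads are 22 mm wide; open, the fingers measure 114 mm over their backs; the gripper's body (76 mm by 85 mm) begins 54 mm behind the grasp point. The pads swing forward as they close: fully open they stand 13 mm farther back than shut.
Start: joints at [-1.468, 0.181, 1.607, -0, 1.354, -0.206], TCP at [0.175, -0.548, 0.209] pointing down, gripper open.
Joint ranges: [-2.99, 2.99], [-0.89, 2.07], [0.3, 2.58], [-1.14, 4.28], [0, 2.63], [-3.12, 3.12]. Speed limits (rad/s): [2.57, 2.57, 3.01, 3.14, 3.14, 3.14].

INTERFACE

Orientations are given as a unit quaternion [w, x, y, z].
In Python, from bench import ctrl gives the robot as it stands.
- The arm moves only by the tool jog_arm, never from a script. Its argument "series" is a list that holds one entry, the list of rows, each a list of 7 numbers: the shift along the tool's x, y, z in mm, then the turn, a rotation vector about the tool's x, y, z in rad, then the finger opening in mm, from 0 to 85.4. In form: [[[tx, ty, tz, rx, ry, rz, gripper], ...]]. A call has exactly 10 rows; each row shifts and turns the commanded pose from where the row before left it, along the tool's axes as they then stand; what a row does not reach is not made up. A row lasts 1/10 s, in which the tool goes at most 50 mm and 8.59 degrees, less where a joint would pass 70% of its speed; a pose out of reach is approached as far as the arm can. A call with a gripper value outside its range is refused whole. The fingers move at their own pace and stop on an object; the grip force is fixed at half the most. Time passes only in rows, so rows that do not move let the fingers close, or fill a call up. It gives the time, the measured TCP pose, the force, the opening and the grip force at its end, in the units of the state.
- ctrl.get_obs(): the state, without advancing time (a new reading comes with each control period).
- ctrl.camera(name): name is "scene" or "top" or "wrist"; returns a dict with "frame" (480x640x3 uint8, blue, green, red), "z_map" (480x640 float32, m along the optical axis (not along the pixel's ray), 0 where there is no reading), "fx", "fy", "cx", "cy" (pixels), "xyz" and "rotation" of the camera in the world. Camera axes: x right, y down, z forward; pixel columns grow to the right and rows downward; lengths in m; the calibration is good to about 2 mm. A picture is of the moment at which its call begins.
- ctrl.hand_in(): hands the job in; it is judged then, once.
The state is a dict: "time_s": time; "q": joint angles; "dq": joint speeds; "joint_efforts": joint torques, N m; "eef_pos": TCP position; "eef_rot": TCP orientation; "wrist_force": force on the tool from outside, world axes, zero at the start; "torque": the same for the moment, N m; "opening": opening from 0.0 (shut) to 1.0 (fully open); "grasp_force": force on a finger pad.
Only numpy, scipy, OpenCV 4.12 (cv2) and the standard library are available. Lean on these libraries where they do the work, as an engineer would, in place of code of your own. Each camera call takes 0.05 s, during which the arm holds its last target. There are 200 camera calls.

## Working session

There is one attempt and no reset: what is moved stays moved. The work goes in short steps, Python scripts to look and compute and a tool call to move; the robot and the scene stay as the last step left them, time stands still between calls to the robot, and variables do not carry over. Pictures are saved under pics/ and viewed, at most 10 in all, crops included, and the job is handed in when it is done.

Besides the shell and the picture viewer there is one more tool, called after "Call:" by a JSON object that holds its "api" and its "payload". jog_arm: Moves the arm, as the interface text tells. Its arguments: {"type":"object","properties":{"series":{"type":"array"}},"required":["series"]}

```bash
mkdir -p pics; ls
python3 - <<'E'
from bench import ctrl
import cv2,numpy as np
o=ctrl.get_obs();print(o)
for n in("scene","top"):
    c=ctrl.camera(n);cv2.imwrite(f"pics/{n}0.png",c["frame"]);np.savez(f"{n}0.npz",**c)
    print(n,c["fx"],c["fy"],c["cx"],c["cy"],c["xyz"],c["rotation"])
E
```

```text
pics
{'time_s': 0.0, 'q': array([-1.46828375e+00,  1.81555544e-01,  1.60800161e+00,  3.03115117e-05,
        1.35380059e+00, -2.06291796e-01]), 'dq': array([ 0.00035269, -0.00155864, -0.00016853, -0.00052918, -0.00085338,
        0.000113  ]), 'joint_efforts': array([ 1.74363788e-03, -4.44870579e+01, -3.51336551e+01, -3.07087448e-04,
        9.08013317e-03,  3.12218219e-06]), 'eef_pos': array([ 0.17472355, -0.54719518,  0.20847912]), 'eef_rot': array([-8.80591327e-04,  9.88103764e-01,  1.53786129e-01,  6.05519851e-05]), 'wrist_force': array([-0.26218842,  0.11734028,  0.11027549]), 'torque': array([ 0.00269757,  0.00250304, -0.04837438]), 'grasp_force': 0.0, 'opening': 0.9960674294397337}
scene 485.5768246709163 485.5768246709163 310.91266094552844 240.5860081657726 [ 0.89429311 -0.61702279  1.06354073] [-0.31986744  0.91429285  0.23190226 -0.08930143]
top 434.4561339003585 434.4561339003585 327.31954595934286 244.27504648817614 [0.33253617 0.00313614 1.22478593] [-0.05464398  0.70868124 -0.69976558  0.07150567]
```

View pics/top0.png

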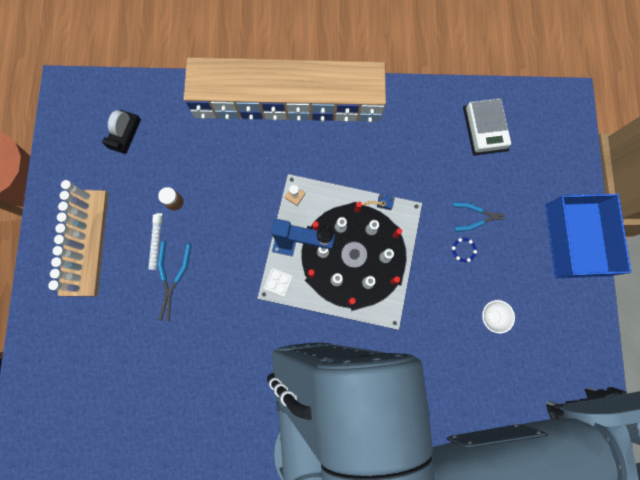

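View pics/scene0.png

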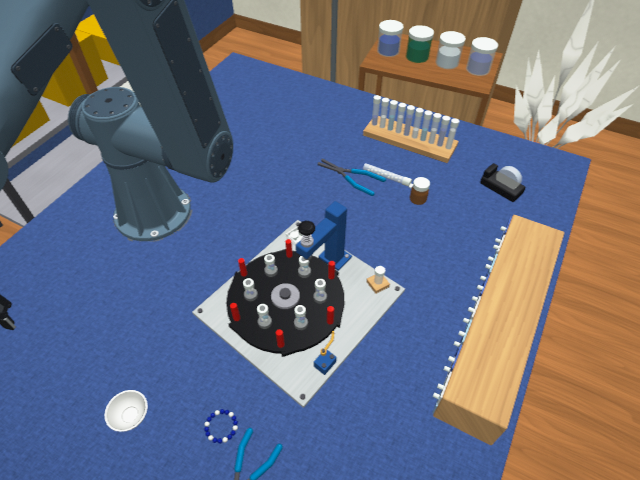

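The top view shows the dial hub at about (354,254), six red posts around it, the press knob at about (325,234) and the brass pawl at about (375,204) near its blue block. The scene view shows the same layout, with the hub at (285,294), the knob at (307,230) and the pawl at (328,345). The cap tray and sample tube stand on the deck near the column.

```bash
cat > h.py <<'E'
import numpy as np,cv2
from scipy.spatial.transform import Rotation as R
from scipy.optimize import least_squares
def rot(c): q=c["rotation"]; return R.from_quat([q[1],q[2],q[3],q[0]]).as_matrix()
def world(c):
    v,u=np.mgrid[:480,:640]; d=c["z_map"]
    p=np.stack([(u-c["cx"])/c["fx"]*d,(v-c["cy"])/c["fy"]*d,d],-1)
    return p@rot(c).T+c["xyz"]
def ray(c,u,v): return rot(c)@np.array([(u-c["cx"])/c["fx"],(v-c["cy"])/c["fy"],1])
def plane(c,u,v,z): r=ray(c,u,v); return c["xyz"]+r*(z-c["xyz"][2])/r[2]
def tri(a,b):
    (c1,p1),(c2,p2)=a,b; r1=ray(c1,*p1);r2=ray(c2,*p2)
    s=np.linalg.lstsq(np.stack([r1,-r2],1),c2["xyz"]-c1["xyz"],rcond=None)[0]
    A=c1["xyz"]+s[0]*r1;B=c2["xyz"]+s[1]*r2
    return (A+B)/2,np.linalg.norm(A-B)
def blobs(m,amin=4):
    n,l,s,ce=cv2.connectedComponentsWithStats(m.astype(np.uint8)); return [(l==i) for i in range(1,n) if s[i,4]>=amin]
def circ(P):
    f=least_squares(lambda x:np.hypot(P[:,0]-x[0],P[:,1]-x[1])-x[2],[*P[:,:2].mean(0),.1]);return f.x,np.sqrt(np.mean(f.fun**2))
E
python3 - <<'E'
from h import *
np.set_printoptions(precision=4,suppress=True)
C=np.array([.33,-.07])
for n in("scene","top"):
    c=dict(np.load(n+"0.npz"));W=world(c);hsv=cv2.cvtColor(c["frame"],cv2.COLOR_BGR2HSV)
    H,S,V=[hsv[...,i] for i in range(3)]
    near=np.hypot(W[...,0]-.31,W[...,1]+.07)<.35
    red=((H<8)|(H>172))&(S>150)&(V>70)&near
    print(n); P=[]
    for b in blobs(red):
        p=W[b];zt=np.percentile(p[:,2],90);t=p[p[:,2]>zt-.006]; print("red",len(p),t.mean(0),zt); P.append(t.mean(0))
    print(circ(np.array([p for p in P])))
    k=near&(V<60)&(W[...,2]>.2)&(W[...,2]<.26); 
    for b in blobs(k): 
        p=W[b]; print("knob",len(p),p.mean(0),(p.min(0)+p.max(0))/2,p.max(0)-p.min(0))
    br=near&(H>10)&(H<28)&(S>110)&(W[...,2]<.08)&(W[...,2]>.02)
    for b in blobs(br): p=W[b]; v,u=np.nonzero(b);print("brass",len(p),p.mean(0),p.min(0),p.max(0),u.min(),u.max(),v.min(),v.max())
    bl=near&(H>95)&(H<125)&(S>120)&(W[...,2]>.145)
    for b in blobs(bl,20): p=W[b]; print("blue",len(p),p.mean(0),p.min(0),p.max(0))
    dk=near&(S<60)&(V>120)&(abs(W[...,2]-.012)<.008)
    m=max(blobs(dk,200),key=np.sum); p=W[m]; r=cv2.minAreaRect((p[:,:2]*1000).astype(np.float32)); print("deck",r,cv2.boxPoints(r))
E
```

```text
scene
red 99 [0.4638 0.0175 0.1101] 0.11078473815088692
red 107 [ 0.3923 -0.0885  0.1111] 0.11157958110776656
red 114 [0.5912 0.0081 0.1111] 0.11175366520693367
red 130 [ 0.448  -0.2033  0.1109] 0.1121134595756285
red 123 [ 0.6464 -0.1064  0.1103] 0.11142995934837745
red 131 [ 0.5749 -0.2121  0.1107] 0.11165658625291752
(array([ 0.5193, -0.0974,  0.1275]), np.float64(0.00013152059831673428))
knob 28 [ 0.0616 -0.0269  0.2368] [ 0.0601 -0.0267  0.2358] [0.0179 0.0357 0.0111]
knob 185 [ 0.5384 -0.0165  0.2413] [ 0.5363 -0.0157  0.2312] [0.0369 0.0363 0.0324]
blue 1073 [0.5551 0.0455 0.1857] [ 0.518  -0.0396  0.146 ] [0.58   0.1118 0.2366]
deck ((487.7518310546875, -171.6782989501953), (174.25942993164062, 312.0579833984375), 79.1351318359375) [[ 318.0963 -227.8358]
 [ 624.5606 -286.6566]
 [ 657.4073 -115.5208]
 [ 350.9431  -56.7   ]]
top
red 52 [ 0.6422 -0.1043  0.111 ] 0.11239154691310045
red 45 [0.5864 0.0095 0.1114] 0.11383639202399891
red 56 [ 0.5612 -0.2     0.1598] 0.11300665692175271
red 49 [0.4595 0.018  0.1121] 0.11360392217595128
red 59 [ 0.4405 -0.1954  0.1497] 0.11313292530549393
red 50 [ 0.3888 -0.0878  0.1118] 0.11383244340965051
(array([ 0.5141, -0.0912,  0.1244]), np.float64(0.003390502566671867))
knob 198 [ 0.5338 -0.0128  0.2428] [ 0.5336 -0.0138  0.2429] [0.0363 0.037  0.0101]
blue 862 [0.5423 0.0529 0.1951] [ 0.3325 -0.037   0.1479] [0.5755 0.1143 1.2248]
deck ((505.81732177734375, -58.602508544921875), (401.05389404296875, 304.19378662109375), 78.36786651611328) [[ 316.4124 -224.3442]
 [ 614.3588 -285.678 ]
 [ 695.2222  107.1392]
 [ 397.2758  168.473 ]]
```

Call:
{"api": "jog_arm", "payload": {"series": [[[36, -24.5, 0, 0, 0, 0, 85], [36, -24.5, 0, 0, 0, 0, 85], [36, -24.5, 0, 0, 0, 0, 85], [36, -24.5, 0, 0, 0, 0, 85], [36, -24.5, 0, 0, 0, 0, 85], [36, -24.5, 0, 0, 0, 0, 85], [36, -24.5, 0, 0, 0, 0, 85], [36, -24.5, 0, 0, 0, 0, 85], [36, -24.5, 0, 0, 0, 0, 85], [36, -24.5, 0, 0, 0, 0, 85]]]}}

```text
time_s: 1.1
eef_pos: [0.4439, -0.2032, 0.2092]
eef_rot: [-0.0, 0.988, 0.154, -0.0]
wrist_force: [0.6, -0.6, -0.9]
opening: 0.994
grasp_force: 0.0
```

Call:
{"api": "jog_arm", "payload": {"series": [[[0, 0, 0, 0, 0, -0.11, 40], [0, 0, 0, 0, 0, -0.11, 40], [0, 0, 0, 0, 0, -0.11, 40], [0, 0, 0, 0, 0, -0.11, 40], [0, 0, 0, 0, 0, -0.11, 40], [0, 0, 0, 0, 0, -0.11, 40], [0, 0, 0, 0, 0, 0, 40], [0, 0, 0, 0, 0, 0, 40], [0, 0, 0, 0, 0, 0, 40], [0, 0, 0, 0, 0, 0, 40]]]}}

```text
time_s: 2.1
eef_pos: [0.4432, -0.205, 0.2093]
eef_rot: [-0.0, 0.885, 0.465, -0.0]
wrist_force: [-0.2, -0.4, 0.7]
opening: 0.469
grasp_force: 0.0
```

Run:
```python
from bench import ctrl
from h import *
np.set_printoptions(precision=4,suppress=True)
o=ctrl.get_obs();print(o["time_s"],o["eef_pos"],o["eef_rot"],o["wrist_force"],o["opening"],o["q"])
for n in("wrist","scene","top"):
    c=ctrl.camera(n);cv2.imwrite(f"pics/{n}1.png",c["frame"]);np.savez(f"{n}1.npz",**c)
    W=world(c);hsv=cv2.cvtColor(c["frame"],cv2.COLOR_BGR2HSV);H,S,V=[hsv[...,i] for i in range(3)]
    if n=="wrist":print(c["xyz"],c["fx"])
    red=((H<8)|(H>172))&(S>150)&(V>70)&(W[...,2]<.12)&(W[...,2]>.108)
    for b in blobs(red): v,u=np.nonzero(b);print(n,len(u),u.mean(),v.mean(),W[b].mean(0),plane(c,u.mean(),v.mean(),.112))
```

```text
2.1 [ 0.4432 -0.205   0.2093] [-0.0001  0.8853  0.4651 -0.    ] [-0.1552 -0.4088  0.6874] 0.4685492764142402 [-0.6768 -0.0163  1.8189 -0.      1.3391 -0.0735]
[ 0.4857 -0.1438  0.375 ] 429.3559041465342
wrist 599 501.881469115192 122.5559265442404 [ 0.5732 -0.2097  0.1126] [ 0.5735 -0.2099  0.112 ]
wrist 601 129.58069883527455 126.72212978369384 [ 0.3916 -0.0874  0.1127] [ 0.3913 -0.0873  0.112 ]
wrist 469 316.7206823027719 228.41151385927506 [ 0.4473 -0.201   0.1127] [ 0.4472 -0.2011  0.112 ]
scene 23 288.04347826086956 241.47826086956522 [0.4641 0.0175 0.1112] [0.4645 0.0169 0.112 ]
scene 25 240.52 260.44 [ 0.3914 -0.0881  0.1106] [ 0.3921 -0.0889  0.112 ]
scene 23 331.3478260869565 263.17391304347825 [0.5909 0.009  0.1109] [0.5913 0.0083 0.112 ]
scene 34 232.6764705882353 305.44117647058823 [ 0.4474 -0.203   0.1111] [ 0.4478 -0.2034  0.112 ]
scene 37 329.6756756756757 308.72972972972974 [ 0.6459 -0.106   0.1109] [ 0.6462 -0.1066  0.112 ]
scene 38 278.55263157894734 332.1842105263158 [ 0.5747 -0.2116  0.1111] [ 0.575 -0.212  0.112]
top 16 358.6875 204.125 [ 0.6432 -0.1046  0.1117] [ 0.6431 -0.1045  0.112 ]
top 25 315.36 223.96 [0.5874 0.0095 0.112 ] [0.5874 0.0095 0.112 ]
top 21 398.57142857142856 231.1904761904762 [ 0.5716 -0.2096  0.111 ] [ 0.5714 -0.2094  0.112 ]
top 27 311.25925925925924 272.5925925925926 [0.4591 0.0181 0.1116] [0.4591 0.0181 0.112 ]
top 29 352.2758620689655 300.58620689655174 [ 0.3889 -0.0876  0.1121] [ 0.3889 -0.0876  0.112 ]
```

Call:
{"api": "jog_arm", "payload": {"series": [[[5, 1, 0, 0, 0, 0, 40], [0, 0, 16, 0, 0, 0, 40], [0, 0, 16, 0, 0, 0, 40], [0, 0, 16, 0, 0, 0, 40], [0, 0, 16, 0, 0, 0, 40], [0, 0, 16, 0, 0, 0, 40], [0, 0, 16, 0, 0, 0, 40], [0, 0, 16, 0, 0, 0, 40], [0, 0, 14, 0, 0, 0, 28], [0, 0, 8, 0, 0, 0, 28]]]}}

```text
time_s: 3.25
eef_pos: [0.4466, -0.2008, 0.0742]
eef_rot: [-0.001, 0.885, 0.466, -0.0]
wrist_force: [-0.6, 0.2, -0.4]
opening: 0.328
grasp_force: 0.0
```

Call:
{"api": "jog_arm", "payload": {"series": [[[0.1, 3.8, 0, 0, 0, -0.03, 28], [0.1, 5.1, 0, 0, 0, -0.04, 28], [0.2, 7.7, 0, 0, 0, -0.06, 28], [0.3, 9, 0, 0, 0, -0.07, 28], [0.3, 9, 0, 0, 0, -0.07, 28], [0.3, 9, 0, 0, 0, -0.07, 28], [0.3, 9, 0, 0, 0, -0.07, 28], [0.3, 9, 0, 0, 0, -0.07, 28], [0.3, 9, 0, 0, 0, -0.07, 28], [0.2, 6.4, 0, 0, 0, -0.05, 28]]]}}

```text
time_s: 4.25
eef_pos: [0.5201, -0.2241, 0.076]
eef_rot: [-0.0, 0.706, 0.708, -0.0]
wrist_force: [-2.1, 1.6, 0.4]
opening: 0.327
grasp_force: 1.0
```

```bash
cat >> h.py <<'E'
def look(k):
    from bench import ctrl
    np.set_printoptions(precision=4,suppress=True)
    o=ctrl.get_obs();print(o["time_s"],o["eef_pos"],o["eef_rot"],o["wrist_force"],o["opening"])
    for n in("wrist","scene","top"):
        c=ctrl.camera(n);cv2.imwrite(f"pics/{n}{k}.png",c["frame"]);np.savez(f"{n}{k}.npz",**c)
        W=world(c);hsv=cv2.cvtColor(c["frame"],cv2.COLOR_BGR2HSV);H,S,V=[hsv[...,i] for i in range(3)]
        red=((H<8)|(H>172))&(S>150)&(V>70)&(W[...,2]<.12)&(W[...,2]>.108)
        C={"wrist":(.518,-.096),"scene":(.5193,-.0974),"top":(.5155,-.096)}[n]
        for b in blobs(red,10): p=W[b].mean(0);d=p[:2]-C;print(n,len(W[b]),p,np.hypot(*d),np.degrees(np.arctan2(d[1],d[0]))%60)
E
python3 -c "from h import *;look(2)"
```

```text
4.25 [ 0.5201 -0.2241  0.076 ] [-0.0001  0.7064  0.7078 -0.    ] [-2.1345  1.5796  0.3629] 0.32715611957675833
wrist 19 [ 0.6194 -0.1657  0.1085] 0.12302521362196164 25.48245210335493
wrist 1669 [ 0.5142 -0.222   0.1125] 0.12605854440326872 28.25972440969778
scene 28 [ 0.6303 -0.0355  0.1111] 0.12714228996279386 29.14843358216723
scene 28 [ 0.5155 -0.2258  0.1111] 0.12842671616491844 28.2823635270356
scene 35 [ 0.6283 -0.1629  0.1114] 0.12715303266053893 29.015294152242724
top 23 [ 0.6271 -0.0349  0.1116] 0.1272037180241429 28.705363467484187
top 21 [ 0.6248 -0.1612  0.1116] 0.12725541820501246 29.158090846602413
top 27 [0.5182 0.0313 0.1117] 0.12730946730032186 28.77471584850484
top 27 [ 0.4062 -0.0303  0.1122] 0.12752514836385725 29.00939444996291
```

Call:
{"api": "jog_arm", "payload": {"series": [[[0.1, 4.5, 0, 0, 0, -0.035, 28], [0.1, 4.5, 0, 0, 0, -0.035, 28], [0.1, 4.5, 0, 0, 0, -0.035, 28], [0.1, 4.5, 0, 0, 0, -0.035, 28], [0.1, 4.5, 0, 0, 0, -0.035, 28], [0.1, 4.5, 0, 0, 0, -0.035, 28], [0.1, 4.5, 0, 0, 0, -0.035, 28], [0.1, 4.5, 0, 0, 0, -0.035, 28], [0.1, 3.2, 0, 0, 0, -0.025, 28], [0, 2, 0, 0, 0, -0.015, 28]]]}}

```text
time_s: 5.4
eef_pos: [0.5584, -0.2176, 0.0754]
eef_rot: [-0.002, 0.585, 0.811, -0.001]
wrist_force: [-10.6, -0.9, 7.0]
opening: 0.326
grasp_force: 5.0
```

Run:
```python
from h import *
look(3)
f=[]
for n in("top","scene"):
    im=cv2.imread(f"pics/{n}3.png"); (x,y)=(300,170) if n=="top" else (240,290)
    f.append(cv2.resize(im[y:y+100,x:x+130],(780,600),interpolation=cv2.INTER_CUBIC)[:, :])
cv2.imwrite("pics/c3.png",cv2.resize(np.hstack(f),(800,308)))
```

```text
5.4 [ 0.5584 -0.2176  0.0754] [-0.0016  0.5853  0.8108 -0.0012] [-10.6066  -0.8821   6.9838] 0.32604087822537287
wrist 1676 [ 0.5519 -0.2175  0.1126] 0.1261079134184168 45.58756987334675
scene 26 [ 0.6081 -0.0065  0.1112] 0.127068509751391 45.6607127254415
scene 34 [ 0.4298 -0.1885  0.111 ] 0.12773380321286973 45.523599025669256
scene 35 [ 0.6422 -0.1282  0.1111] 0.12674181647707564 45.93433479884353
scene 37 [ 0.5529 -0.2203  0.1115] 0.1273832835756788 45.2962970719218
top 23 [ 0.6384 -0.1267  0.1123] 0.12669362416423943 45.97483031969153
top 26 [ 0.605  -0.0046  0.1114] 0.12791264711275668 45.62493416848296
top 28 [0.4804 0.0263 0.1122] 0.12722262891151484 46.02435854781736
```

View pics/c3.png

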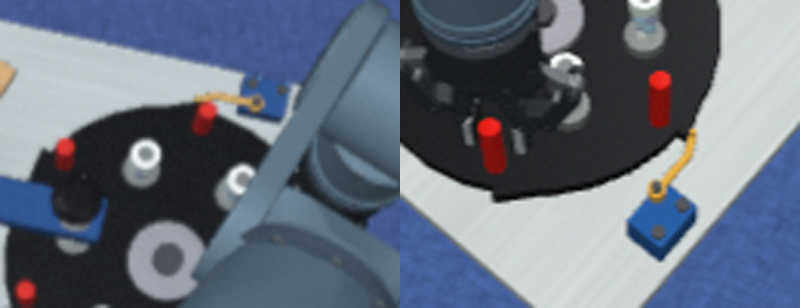

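The crop shows the pawl nose at the tooth tip, at about (690,135) in the right half. It is still riding on the ramp just before station, with a push of about 10 N.

Call:
{"api": "jog_arm", "payload": {"series": [[[0, 1.2, 0, 0, 0, -0.009, 28], [0, 1.2, 0, 0, 0, -0.009, 28], [0, 1.2, 0, 0, 0, -0.009, 28], [0, 1.2, 0, 0, 0, -0.009, 28], [0, 1.2, 0, 0, 0, -0.009, 28], [0, 1.2, 0, 0, 0, -0.009, 28], [0, 1.2, 0, 0, 0, -0.009, 28], [0, 1.2, 0, 0, 0, -0.009, 28], [0, 0, 0, 0, 0, 0, 28], [0, 0, 0, 0, 0, 0, 28]]]}}

```text
time_s: 6.55
eef_pos: [0.5693, -0.214, 0.0754]
eef_rot: [0.0, 0.557, 0.831, 0.0]
wrist_force: [-0.2, -1.3, 0.3]
opening: 0.328
grasp_force: 0.0
```

Run:
```python
from h import *
look(4)
f=[]
for n in("top","scene"):
    im=cv2.imread(f"pics/{n}4.png"); (x,y)=(300,170) if n=="top" else (290,310)
    w,h=(130,100) if n=="top" else (65,50)
    f.append(cv2.resize(im[y:y+h,x:x+w],(400,308),interpolation=cv2.INTER_CUBIC))
cv2.imwrite("pics/c4.png",np.hstack(f))
```

```text
6.55 [ 0.5693 -0.214   0.0754] [0.0003 0.5567 0.8307 0.0002] [-0.1895 -1.2501  0.3482] 0.32755331776024565
wrist 12 [ 0.6383 -0.1219  0.1085] 0.12310109837794983 47.83300455875002
wrist 1664 [ 0.5628 -0.2139  0.1126] 0.1261232710793818 50.79402273950531
scene 25 [0.5995 0.0026 0.1107] 0.12815042288029582 51.28395922417869
scene 31 [ 0.4373 -0.1956  0.1114] 0.12795783875038688 50.14764527327637
scene 34 [ 0.6449 -0.1182  0.111 ] 0.1272704593015079 50.59168733874213
scene 38 [ 0.5638 -0.2164  0.1111] 0.12710063219620704 50.51445645497277
top 22 [ 0.6417 -0.116   0.1118] 0.12780134766303602 50.98626334930262
top 25 [0.5968 0.0023 0.1118] 0.12754661820243526 50.4040856475996
top 27 [0.4706 0.0229 0.1114] 0.12714193941180255 50.68048931366965
```

View pics/c4.png

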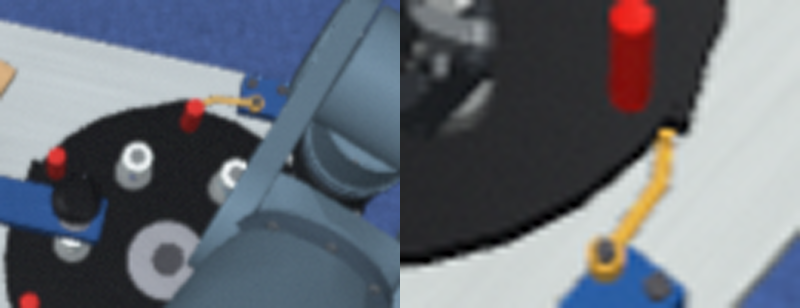

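The pawl has now dropped: its nose at about (668,133) in the right half lies behind the tooth face. The dial is about 2 to 3 degrees past station, so I bring it back.

Call:
{"api": "jog_arm", "payload": {"series": [[[0, -2, 0, 0, 0, 0.016, 28], [0, -2, 0, 0, 0, 0.016, 28], [0, -2, 0, 0, 0, 0.016, 28], [0, -2, 0, 0, 0, 0.016, 28], [0, -2, 0, 0, 0, 0.016, 28], [0, -1, 0, 0, 0, 0.008, 28], [0, -1, 0, 0, 0, 0.008, 28], [0, -1, 0, 0, 0, 0.008, 28], [0, -1, 0, 0, 0, 0.008, 28], [0, 0, 0, 0, 0, 0, 28]]]}}

```text
time_s: 7.7
eef_pos: [0.5558, -0.2188, 0.0755]
eef_rot: [0.0, 0.602, 0.798, 0.0]
wrist_force: [1.2, 0.3, -0.8]
opening: 0.327
grasp_force: 0.7
```

Call:
{"api": "jog_arm", "payload": {"series": [[[0, -0.3, 0, 0, 0, 0.002, 28], [0, -0.3, 0, 0, 0, 0.002, 28], [0, -0.3, 0, 0, 0, 0.002, 28], [0, -0.3, 0, 0, 0, 0.002, 28], [0, -0.3, 0, 0, 0, 0.002, 28], [0, 0, 0, 0, 0, 0, 28], [0, 0, 0, 0, 0, 0, 28], [0, 0, 0, 0, 0, 0, 28], [0, 0, 0, 0, 0, 0, 28], [0, 0, 0, 0, 0, 0, 28]]]}}

```text
time_s: 8.7
eef_pos: [0.5543, -0.2192, 0.0754]
eef_rot: [0.0, 0.606, 0.795, -0.0]
wrist_force: [2.1, -0.9, -0.0]
opening: 0.328
grasp_force: 0.8
```

```bash
python3 -c "from h import *;look(5)"
```

```text
8.7 [ 0.5543 -0.2192  0.0754] [ 0.      0.6063  0.7952 -0.    ] [ 2.094  -0.9013 -0.0178] 0.32757565574274194
wrist 1681 [ 0.5594 -0.2151  0.1126] 0.12613115371508316 49.18061536849905
scene 23 [ 0.6023 -0.002   0.1114] 0.12646187885538118 48.96781010851286
scene 29 [ 0.4351 -0.1932  0.1114] 0.1275258980394607 48.68746127735858
scene 36 [ 0.6444 -0.1212  0.1109] 0.1273145469170547 49.21110599766989
scene 28 [ 0.559  -0.2195  0.1112] 0.12833719633342697 48.00176090672154
top 23 [ 0.6411 -0.1193  0.1113] 0.12772319522900374 49.47901392252924
top 26 [0.5995 0.0001 0.1122] 0.12764386214684886 48.85080314531084
top 28 [0.4744 0.0248 0.1116] 0.12758688284366296 48.77030759483304
```

Call:
{"api": "jog_arm", "payload": {"series": [[[0, -0.3, 0, 0, 0, 0.002, 28], [0, -0.3, 0, 0, 0, 0.002, 28], [0, -0.3, 0, 0, 0, 0.002, 28], [0, -0.3, 0, 0, 0, 0.002, 28], [0, 0, 0, 0, 0, 0, 28], [0, 0, 0, 0, 0, 0, 28], [0, 0, 0, 0, 0, 0, 28], [0, 0, 0, 0, 0, 0, 28], [0, 0, 0, 0, 0, 0, 28], [0, 0, 0, 0, 0, 0, 28]]]}}

```text
time_s: 9.85
eef_pos: [0.5536, -0.2194, 0.0755]
eef_rot: [0.0, 0.609, 0.793, 0.0]
wrist_force: [5.1, 0.7, -1.4]
opening: 0.332
grasp_force: 2.5
```

Call:
{"api": "jog_arm", "payload": {"series": [[[0, -0.2, 0, 0, 0, 0, 28], [0, -0.2, 0, 0, 0, 0, 28], [0, -0.2, 0, 0, 0, 0, 28], [0, 0, 0, 0, 0, 0, 28], [0, 0, 0, 0, 0, 0, 28], [0, 0, 0, 0, 0, 0, 28], [0, 0, 0, 0, 0, 0, 28], [0, 0, 0, 0, 0, 0, 28], [0, 0, 0, 0, 0, 0, 28], [0, 0, 0, 0, 0, 0, 28]]]}}

```text
time_s: 10.85
eef_pos: [0.5535, -0.2194, 0.0755]
eef_rot: [0.001, 0.61, 0.793, 0.001]
wrist_force: [7.7, 1.4, -2.5]
opening: 0.324
grasp_force: 3.5
```

Call:
{"api": "jog_arm", "payload": {"series": [[[0, -0.2, 0, 0, 0, 0, 28], [0, -0.2, 0, 0, 0, 0, 28], [0, -0.2, 0, 0, 0, 0, 28], [0, 0, 0, 0, 0, 0, 28], [0, 0, 0, 0, 0, 0, 28], [0, 0, 0, 0, 0, 0, 28], [0, 0, 0, 0, 0, 0, 28], [0, 0, 0, 0, 0, 0, 28], [0, 0, 0, 0, 0, 0, 28], [0, 0, 0, 0, 0, 0, 28]]]}}

```text
time_s: 11.85
eef_pos: [0.5534, -0.2194, 0.0755]
eef_rot: [0.001, 0.61, 0.793, 0.001]
wrist_force: [9.4, 2.0, -3.7]
opening: 0.328
grasp_force: 4.6
```

```bash
python3 -c "from h import *;look(6)"
```

```text
11.85 [ 0.5534 -0.2194  0.0755] [0.0012 0.6095 0.7928 0.001 ] [ 9.4427  1.999  -3.7431] 0.32754060030158466
wrist 1688 [ 0.5588 -0.2153  0.1125] 0.1261197847223851 48.88798224529722
scene 25 [ 0.6023 -0.0012  0.1109] 0.12711511390876518 49.21386931868403
scene 31 [ 0.4343 -0.1931  0.1116] 0.1279699901396256 48.384894663352156
scene 35 [ 0.6439 -0.1222  0.1112] 0.12709915524721355 48.72816954000097
scene 28 [ 0.5592 -0.2199  0.1115] 0.12888266574613796 48.03834753687332
top 23 [ 0.6402 -0.1209  0.1114] 0.12721043797637918 48.700201474874106
top 24 [ 0.6007 -0.0005  0.1114] 0.12796057063304736 48.25243907391873
top 25 [0.4747 0.0245 0.1125] 0.12719224141685648 48.73073352369907
```

Call:
{"api": "jog_arm", "payload": {"series": [[[0, -0.2, 0, 0, 0, 0, 28], [0, -0.2, 0, 0, 0, 0, 28], [0, 0, 0, 0, 0, 0, 28], [0, 0, 0, 0, 0, 0, 28], [0, 0, 0, 0, 0, 0, 28], [0, 0, 0, 0, 0, 0, 28], [0, 0, 0, 0, 0, 0, 28], [0, 0, 0, 0, 0, 0, 28], [0, 0, 0, 0, 0, 0, 28], [0, 0, 0, 0, 0, 0, 28]]]}}

```text
time_s: 13.0
eef_pos: [0.5534, -0.2195, 0.0755]
eef_rot: [0.001, 0.61, 0.793, 0.001]
wrist_force: [10.6, 1.9, -5.6]
opening: 0.326
grasp_force: 5.3
```

Call:
{"api": "jog_arm", "payload": {"series": [[[0, 0.5, 0, 0, 0, 0, 28], [0, 0.5, 0, 0, 0, 0, 28], [0, 0.5, 0, 0, 0, 0, 28], [0, 0.5, 0, 0, 0, 0, 28], [0, 1, 0, 0, 0, 0, 28], [0, 1, 0, 0, 0, 0, 28], [0, 1, 0, 0, 0, 0, 28], [0, 1, 0, 0, 0, 0, 34], [0, 1, 0, 0, 0, 0, 34], [0, 0, 0, 0, 0, 0, 34]]]}}

```text
time_s: 14.0
eef_pos: [0.5584, -0.218, 0.0754]
eef_rot: [-0.0, 0.609, 0.793, -0.0]
wrist_force: [-0.2, -0.2, -0.5]
opening: 0.397
grasp_force: 0.0
```

Call:
{"api": "jog_arm", "payload": {"series": [[[0, 0, -5, 0, 0, 0, 34], [0, 0, -15, 0, 0, 0, 34], [0, 0, -20, 0, 0, 0, 34], [0, 0, -25, 0, 0, 0, 34], [0, 0, -25, 0, 0, 0, 34], [0, 0, -25, 0, 0, 0, 0], [0, 0, -25, 0, 0, 0, 0], [0, 0, -25, 0, 0, 0, 0], [0, 0, -25, 0, 0, 0, 0], [0, 0, -15, 0, 0, 0, 0]]]}}

```text
time_s: 15.0
eef_pos: [0.5591, -0.2185, 0.2843]
eef_rot: [0.002, 0.609, 0.793, 0.0]
wrist_force: [-0.7, 0.3, 1.1]
opening: -0.004
grasp_force: 0.0
```

Run:
```python
from h import *
look(7)
for n in("wrist","scene","top"):
    c=dict(np.load(n+"7.npz"));W=world(c);g=c["frame"].max(2)
    k=(g<70)&(W[...,2]>.225)&(W[...,2]<.26)&(np.hypot(W[...,0]-.536,W[...,1]+.014)<.05)
    for b in blobs(k,30):
        p=W[b];t=p[p[:,2]>.24];v,u=np.nonzero(b)
        print(n,len(p),len(t),t.mean(0) if len(t) else 0,(t.min(0)+t.max(0))/2 if len(t) else 0,t.max(0)-t.min(0) if len(t) else 0,circ(t)[0][:2] if len(t) else 0)
cv2.imwrite("pics/c7.png",np.hstack([cv2.resize(cv2.imread("pics/wrist7.png"),(400,300)),cv2.resize(cv2.imread("pics/scene7.png")[170:410,180:500],(400,300))]))
```

```text
15.0 [ 0.5591 -0.2185  0.2843] [0.0022 0.6095 0.7928 0.0002] [-0.667   0.3391  1.058 ] -0.0035202086198194483
wrist 355 [ 0.6425 -0.1206  0.1127] 0.126895548118817 48.83956900443619
wrist 351 [ 0.435  -0.1914  0.1127] 0.1264317400746254 48.9644382049826
wrist 299 [ 0.5593 -0.2159  0.1128] 0.12679618074453086 49.01185891697942
scene 19 [0.4776 0.0233 0.1111] 0.12775776513343545 49.067730136738064
scene 22 [ 0.6027 -0.0017  0.1105] 0.1269604278437308 48.90935899776981
scene 34 [ 0.435  -0.1933  0.1111] 0.12767560009714513 48.70527211467228
scene 32 [ 0.644  -0.1218  0.1114] 0.1270883515238017 48.92050741963757
scene 35 [ 0.5595 -0.218   0.1112] 0.12713565070259575 48.430574109803885
top 21 [ 0.6407 -0.1201  0.1113] 0.12746827751898906 49.08919054164132
top 24 [ 0.5997 -0.0001  0.1115] 0.12758664406394443 48.72931238320944
top 29 [0.4745 0.0249 0.1122] 0.12761579366241635 48.72855259519794
scene 189 139 [ 0.5372 -0.0149  0.2428] [ 0.5368 -0.0164  0.2441] [0.0368 0.0382 0.0081] [ 0.5366 -0.0142]
top 209 193 [ 0.5332 -0.0129  0.2434] [ 0.5331 -0.0127  0.244 ] [0.0363 0.0348 0.0078] [ 0.5335 -0.0129]
```

View pics/c7.png

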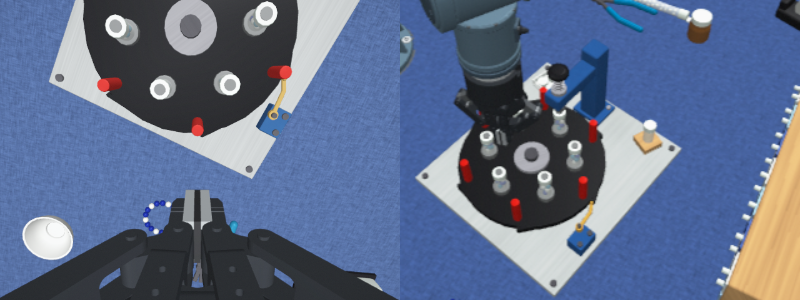

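The left half (wrist view) shows the pawl nose down against the tooth at about (285,80), with the dial staying seated. The right half (scene view) shows the knob clear at about (558,72). Next I move over the knob.

Call:
{"api": "jog_arm", "payload": {"series": [[[20.4, 3, 0, 0, 0, 0, 0], [20.4, 3, 0, 0, 0, 0, 0], [20.4, 3, 0, 0, 0, 0, 0], [20.4, 3, 0, 0, 0, 0, 0], [20.4, 3, 0, 0, 0, 0, 0], [20.4, 3, 0, 0, 0, 0, 0], [20.4, 3, 0, 0, 0, 0, 0], [20.4, 3, 0, 0, 0, 0, 0], [20.4, 3, 0, 0, 0, 0, 0], [20.4, 3, 0, 0, 0, 0, 0]]]}}

```text
time_s: 16.15
eef_pos: [0.5339, -0.0107, 0.2799]
eef_rot: [-0.0, 0.609, 0.793, -0.0]
wrist_force: [-0.6, 0.4, 0.1]
opening: 0.002
grasp_force: 0.0
```

Call:
{"api": "jog_arm", "payload": {"series": [[[0, 0, 6, 0, 0, 0, 0], [0, 0, 6, 0, 0, 0, 0], [0, 0, 6, 0, 0, 0, 0], [0, 0, 5, 0, 0, 0, 0], [0, 0, 4, 0, 0, 0, 0], [0, 0, 3, 0, 0, 0, 0], [0, 0, 3, 0, 0, 0, 0], [0, 0, 2, 0, 0, 0, 0], [0, 0, 0, 0, 0, 0, 0], [0, 0, 0, 0, 0, 0, 0]]]}}

```text
time_s: 17.15
eef_pos: [0.535, -0.0133, 0.2455]
eef_rot: [0.0, 0.609, 0.793, 0.0]
wrist_force: [-0.1, -0.7, -0.5]
opening: -0.003
grasp_force: 0.0
```

Call:
{"api": "jog_arm", "payload": {"series": [[[0, 0, 1, 0, 0, 0, 0], [0, 0, 1, 0, 0, 0, 0], [0, 0, 1, 0, 0, 0, 0], [0, 0, 1, 0, 0, 0, 0], [0, 0, 1, 0, 0, 0, 0], [0, 0, 1, 0, 0, 0, 0], [0, 0, 1, 0, 0, 0, 0], [0, 0, 1, 0, 0, 0, 0], [0, 0, 0, 0, 0, 0, 0], [0, 0, 0, 0, 0, 0, 0]]]}}

```text
time_s: 18.15
eef_pos: [0.5349, -0.0132, 0.2374]
eef_rot: [-0.0, 0.609, 0.793, -0.0]
wrist_force: [-0.2, -0.3, 0.3]
opening: -0.004
grasp_force: 0.0
```

Call:
{"api": "jog_arm", "payload": {"series": [[[0, 0, 0.6, 0, 0, 0, 0], [0, 0, 0.6, 0, 0, 0, 0], [0, 0, 0.6, 0, 0, 0, 0], [0, 0, 0.6, 0, 0, 0, 0], [0, 0, 0.6, 0, 0, 0, 0], [0, 0, 0.6, 0, 0, 0, 0], [0, 0, 0.6, 0, 0, 0, 0], [0, 0, 0.6, 0, 0, 0, 0], [0, 0, 0, 0, 0, 0, 0], [0, 0, 0, 0, 0, 0, 0]]]}}

```text
time_s: 19.15
eef_pos: [0.5349, -0.0132, 0.2326]
eef_rot: [0.0, 0.609, 0.793, 0.0]
wrist_force: [0.9, -0.2, 0.1]
opening: -0.0
grasp_force: 0.0
```

Run:
```python
from h import *
look(8)
cv2.imwrite("pics/c8.png",np.hstack([cv2.resize(cv2.imread("pics/wrist8.png"),(400,300)),cv2.resize(cv2.imread("pics/scene8.png")[170:290,250:410],(400,300),interpolation=cv2.INTER_CUBIC)]))
```

```text
19.15 [ 0.5349 -0.0132  0.2326] [0.     0.6095 0.7928 0.    ] [ 0.8673 -0.1553  0.0623] -9.024248363783271e-05
wrist 472 [0.4772 0.026  0.1128] 0.12863334357376988 48.4701143372064
wrist 422 [0.6015 0.0014 0.1126] 0.12827816494287358 49.37255013069777
wrist 419 [ 0.3938 -0.0694  0.1126] 0.1270389453074921 47.9198436395377
wrist 112 [ 0.4317 -0.1865  0.1119] 0.12510269010547367 46.35549931253399
scene 19 [0.478  0.0229 0.1113] 0.12718608148267352 48.954470557787374
scene 20 [ 0.3935 -0.0719  0.111 ] 0.1283886267022248 48.543618938685
scene 26 [ 0.6028 -0.0013  0.1109] 0.12726725649463724 49.01178032839355
scene 33 [ 0.4346 -0.1934  0.1112] 0.12805446039277368 48.58718053017927
scene 34 [ 0.644  -0.1219  0.1109] 0.12709302615743098 48.90478391543041
scene 36 [ 0.5596 -0.2183  0.1112] 0.12745115358654047 48.43335057331059
top 23 [ 0.5575 -0.2156  0.1119] 0.1267369168995887 49.34506892690143
top 23 [0.4759 0.0244 0.1118] 0.126756326960021 48.21575912525114
top 30 [ 0.4316 -0.1922  0.1125] 0.12760874922160614 48.89559807122737
top 28 [ 0.3908 -0.0717  0.112 ] 0.1270522921919647 48.98792480423319
```

View pics/c8.png

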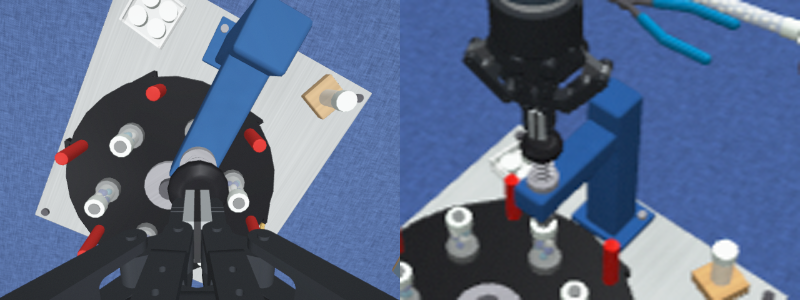

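The wrist view (left half) shows the shut fingertips over the knob at about (198,190). The scene view (right half) shows them at the knob's top, about (540,140). I check the knob's height by depth.

Run:
```python
from h import *
np.set_printoptions(precision=4,suppress=True)
for k in "78":
    c=dict(np.load(f"scene{k}.npz"));W=world(c)
    # scan the knob columns
    m=(np.hypot(W[...,0]-.5366,W[...,1]+.0142)<.03)&(W[...,2]>.19)
    for v in range(205,245,2):
        u=np.nonzero(m[v])[0]
        if len(u): print(k,v,u.min(),u.max(),W[v,u].mean(0),c["frame"][v,u].mean(0).astype(int))
```

```text
7 221 302 310 [0.5288 0.0003 0.2417] [61 43 36]
7 223 299 312 [ 0.531  -0.0059  0.2423] [44 41 41]
7 225 298 314 [ 0.5348 -0.0105  0.2423] [43 39 38]
7 227 297 314 [ 0.5366 -0.0159  0.242 ] [48 45 45]
7 229 298 314 [ 0.5407 -0.021   0.2427] [40 37 36]
7 231 298 313 [ 0.5411 -0.0242  0.2395] [42 40 39]
7 233 300 311 [ 0.5438 -0.029   0.2391] [32 30 29]
7 235 302 310 [ 0.5387 -0.0185  0.218 ] [114 111 109]
7 237 301 311 [ 0.5367 -0.0155  0.2065] [169 164 163]
7 239 300 312 [ 0.5365 -0.0155  0.1991] [167 162 160]
7 241 300 312 [ 0.5362 -0.0173  0.1936] [149 141 138]
7 243 301 311 [ 0.5395 -0.0212  0.1925] [174 166 165]
8 205 291 319 [ 0.5393 -0.0191  0.318 ] [48 43 39]
8 207 292 317 [ 0.5394 -0.0218  0.3144] [41 37 35]
8 209 292 316 [ 0.5386 -0.023   0.3089] [38 34 31]
8 211 297 316 [ 0.5443 -0.0224  0.305 ] [36 31 28]
8 213 298 316 [ 0.5452 -0.0223  0.2991] [42 38 34]
8 215 298 316 [ 0.5407 -0.0221  0.2903] [80 71 64]
8 217 299 311 [ 0.5395 -0.0214  0.2824] [70 67 62]
8 219 299 311 [ 0.5389 -0.0207  0.275 ] [72 68 63]
8 221 299 310 [ 0.5387 -0.0228  0.2704] [80 78 74]
8 223 299 312 [ 0.5378 -0.0173  0.2577] [68 66 63]
8 225 298 314 [ 0.5368 -0.0137  0.2467] [61 58 55]
8 227 297 314 [ 0.5367 -0.0161  0.2422] [47 45 44]
8 229 298 314 [ 0.5405 -0.0207  0.2423] [40 37 36]
8 231 298 313 [ 0.5416 -0.0249  0.2405] [42 40 39]
8 233 300 311 [ 0.5435 -0.0286  0.2386] [32 30 30]
8 235 302 310 [ 0.5386 -0.0184  0.2179] [114 111 109]
8 237 301 311 [ 0.5365 -0.0152  0.2061] [169 165 163]
8 239 300 312 [ 0.5359 -0.0164  0.1997] [164 159 158]
8 241 300 312 [ 0.5372 -0.0171  0.194 ] [151 142 140]
8 243 301 311 [ 0.5393 -0.0208  0.192 ] [175 168 166]
```

Call:
{"api": "jog_arm", "payload": {"series": [[[0, 0, 0.6, 0, 0, 0, 0], [0, 0, 0.6, 0, 0, 0, 0], [0, 0, 0.6, 0, 0, 0, 0], [0, 0, 0.6, 0, 0, 0, 0], [0, 0, 0.6, 0, 0, 0, 0], [0, 0, 0, 0, 0, 0, 0], [0, 0, 0, 0, 0, 0, 0], [0, 0, 0, 0, 0, 0, 0], [0, 0, 0, 0, 0, 0, 0], [0, 0, 0, 0, 0, 0, 0]]]}}

```text
time_s: 20.3
eef_pos: [0.5349, -0.0132, 0.2296]
eef_rot: [0.0, 0.609, 0.793, 0.0]
wrist_force: [-0.0, -0.4, 0.4]
opening: -0.0
grasp_force: 0.0
```

Call:
{"api": "jog_arm", "payload": {"series": [[[0, 0, 0.6, 0, 0, 0, 0], [0, 0, 0.6, 0, 0, 0, 0], [0, 0, 0.6, 0, 0, 0, 0], [0, 0, 0.6, 0, 0, 0, 0], [0, 0, 0.6, 0, 0, 0, 0], [0, 0, 0, 0, 0, 0, 0], [0, 0, 0, 0, 0, 0, 0], [0, 0, 0, 0, 0, 0, 0], [0, 0, 0, 0, 0, 0, 0], [0, 0, 0, 0, 0, 0, 0]]]}}

```text
time_s: 21.3
eef_pos: [0.5349, -0.0132, 0.2266]
eef_rot: [0.0, 0.61, 0.793, 0.0]
wrist_force: [0.4, -0.2, -0.3]
opening: 0.002
grasp_force: 0.0
```

Run:
```python
from h import *
np.set_printoptions(precision=4,suppress=True)
look(9)
c=dict(np.load("scene9.npz"));W=world(c)
for v in range(209,241,2): print(v,[tuple((W[v,u]*1000).astype(int)) for u in range(299,314,3)])
im=c["frame"]
cv2.imwrite("pics/c9.png",np.hstack([cv2.resize(cv2.imread("pics/wrist9.png")[200:440,160:480],(400,300)),cv2.resize(im[195:255,265:345],(400,300),interpolation=cv2.INTER_CUBIC)]))
```

```text
21.3 [ 0.5349 -0.0132  0.2266] [0.     0.6095 0.7928 0.    ] [ 0.393  -0.2425 -0.3099] 0.0019098247289748307
wrist 490 [0.4773 0.026  0.1127] 0.12860153359009577 48.472391393351316
wrist 433 [0.6015 0.0014 0.1127] 0.12832045040522416 49.384600703325496
wrist 452 [ 0.3938 -0.0694  0.1124] 0.1270517265555549 47.91776628130165
wrist 61 [ 0.4308 -0.1857  0.1113] 0.12505958395626138 45.81043861131789
scene 17 [0.4772 0.0236 0.1107] 0.12813979509489723 49.19760258586524
scene 24 [ 0.3943 -0.0726  0.1109] 0.12741273487529864 48.76160974911727
scene 29 [ 0.6029 -0.0013  0.1105] 0.1273717439806784 48.94855027591412
scene 33 [ 0.4347 -0.1934  0.1107] 0.1279942283262467 48.601195564264856
scene 36 [ 0.6443 -0.122   0.1112] 0.1273683416518179 48.86504043661201
scene 34 [ 0.5598 -0.2179  0.1116] 0.12713381908592386 48.56601000732154
top 22 [ 0.5573 -0.2156  0.1118] 0.12669185380138429 49.275594615366515
top 20 [0.4758 0.0255 0.1119] 0.1277865861806112 48.09453436958995
top 29 [ 0.4318 -0.1918  0.1112] 0.12726157398556628 48.861467644197205
top 29 [ 0.3911 -0.0714  0.1121] 0.12680948002644354 48.7
[... 3139 characters left out ...]
t64(433), np.int64(119), np.int64(10)), (np.int64(529), np.int64(-21), np.int64(215)), (np.int64(536), np.int64(-18), np.int64(216)), (np.int64(541), np.int64(-14), np.int64(215)), (np.int64(533), np.int64(12), np.int64(181))]
237 [(np.int64(445), np.int64(100), np.int64(28)), (np.int64(530), np.int64(-22), np.int64(210)), (np.int64(536), np.int64(-18), np.int64(209)), (np.int64(542), np.int64(-16), np.int64(211)), (np.int64(540), np.int64(0), np.int64(192))]
239 [(np.int64(447), np.int64(95), np.int64(26)), (np.int64(529), np.int64(-21), np.int64(201)), (np.int64(536), np.int64(-19), np.int64(202)), (np.int64(543), np.int64(-17), np.int64(205)), (np.int64(543), np.int64(-3), np.int64(190))]
```

View pics/c9.png

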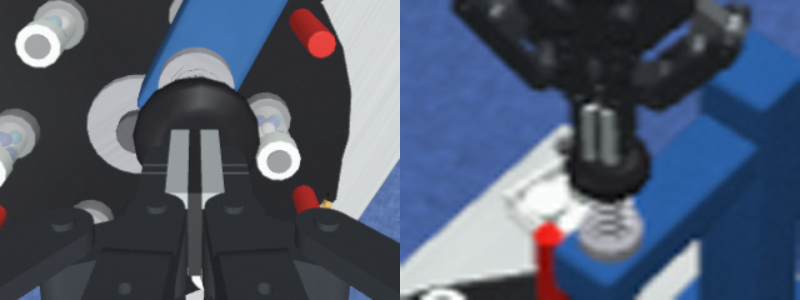

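The wrist crop (left half) shows the pads just over the middle of the knob at about (195,130). The scene crop (right half) shows the pad ends at the knob's top edge, about (600,160). The real finger ends stand about 20 mm behind the reported TCP, so contact is still about 3 mm lower.

Call:
{"api": "jog_arm", "payload": {"series": [[[0, 0, 0.8, 0, 0, 0, 0], [0, 0, 0.8, 0, 0, 0, 0], [0, 0, 0.8, 0, 0, 0, 0], [0, 0, 0.8, 0, 0, 0, 0], [0, 0, 0.8, 0, 0, 0, 0], [0, 0, 0, 0, 0, 0, 0], [0, 0, 0, 0, 0, 0, 0], [0, 0, 0, 0, 0, 0, 0], [0, 0, 0, 0, 0, 0, 0], [0, 0, 0, 0, 0, 0, 0]]]}}

```text
time_s: 22.45
eef_pos: [0.5349, -0.0132, 0.2226]
eef_rot: [0.0, 0.609, 0.793, 0.0]
wrist_force: [-0.2, -0.4, -0.0]
opening: -0.0
grasp_force: 0.0
```

Call:
{"api": "jog_arm", "payload": {"series": [[[0, 0, 0.6, 0, 0, 0, 0], [0, 0, 0.6, 0, 0, 0, 0], [0, 0, 0.6, 0, 0, 0, 0], [0, 0, 0.6, 0, 0, 0, 0], [0, 0, 0.6, 0, 0, 0, 0], [0, 0, 0, 0, 0, 0, 0], [0, 0, 0, 0, 0, 0, 0], [0, 0, 0, 0, 0, 0, 0], [0, 0, 0, 0, 0, 0, 0], [0, 0, 0, 0, 0, 0, 0]]]}}

```text
time_s: 23.45
eef_pos: [0.535, -0.0132, 0.2196]
eef_rot: [0.0, 0.609, 0.793, 0.0]
wrist_force: [-0.0, -0.1, 3.7]
opening: -0.001
grasp_force: 1.7
```

Run:
```python
from h import *
look(10)
c=dict(np.load("scene10.npz"));W=world(c)
for v in range(221,245,2): print(v,[tuple((W[v,u]*1000).astype(int).tolist()) for u in (302,305,308)])
```

```text
23.45 [ 0.535  -0.0132  0.2196] [0.0001 0.6095 0.7928 0.0001] [-0.0159 -0.1192  3.7423] -0.000993123974757501
wrist 516 [0.4773 0.026  0.1128] 0.12865132121255046 48.45524161256483
wrist 451 [0.6015 0.0015 0.1127] 0.12833470617981624 49.41250909008534
wrist 459 [ 0.3938 -0.0694  0.1125] 0.12697828981435766 47.90004987366268
wrist 12 [ 0.4299 -0.185   0.1098] 0.12518759669918383 45.2974219669575
scene 19 [0.4776 0.0235 0.111 ] 0.12789574122164885 49.021231841559114
scene 21 [ 0.3936 -0.0723  0.1111] 0.1281530402711456 48.69940795587715
scene 27 [ 0.6033 -0.001   0.1109] 0.127795065742315 48.93301644037604
scene 31 [ 0.4343 -0.1934  0.1116] 0.12816995617758345 48.48050963107818
scene 36 [ 0.6441 -0.122   0.1112] 0.12716756956097464 48.84251096232495
scene 39 [ 0.5602 -0.2185  0.1113] 0.12786005170661172 48.65579945295714
top 22 [ 0.5569 -0.2157  0.1114] 0.12663082826569966 49.09243221852117
top 24 [0.4756 0.0246 0.1128] 0.12700378654917147 48.2934244117497
top 27 [ 0.4323 -0.1924  0.1121] 0.1273354714487235 49.21610837238569
top 29 [ 0.3911 -0.0714  0.112 ] 0.12680152195514105 48.80162994922523
221 [(533, -25, 270), (540, -23, 272), (544, -17, 268)]
223 [(534, -26, 265), (540, -24, 266), (544, -18, 263)]
225 [(533, -25, 257), (540, -24, 259), (544, -18, 256)]
227 [(531, -23, 246), (538, -21, 249), (544, -19, 250)]
229 [(532, -24, 241), (540, -24, 246), (544, -18, 241)]
231 [(532, -24, 234), (539, -24, 239), (546, -22, 240)]
233 [(536, -32, 238), (542, -29, 238), (547, -25, 237)]
235 [(537, -33, 233), (542, -30, 232), (548, -26, 231)]
237 [(529, -21, 208), (537, -21, 213), (541, -13, 207)]
239 [(528, -19, 199), (538, -23, 209), (539, -12, 197)]
241 [(528, -21, 193), (538, -22, 200), (541, -14, 193)]
243 [(531, -25, 192), (537, -22, 192), (542, -17, 189)]
```

Call:
{"api": "jog_arm", "payload": {"series": [[[0, 0, 0.7, 0, 0, 0, 0], [0, 0, 0.7, 0, 0, 0, 0], [0, 0, 0.7, 0, 0, 0, 0], [0, 0, 0.7, 0, 0, 0, 0], [0, 0, 0.7, 0, 0, 0, 0], [0, 0, 0.7, 0, 0, 0, 0], [0, 0, 0.7, 0, 0, 0, 0], [0, 0, 0.7, 0, 0, 0, 0], [0, 0, 0.7, 0, 0, 0, 0], [0, 0, 0.7, 0, 0, 0, 0]]]}}

```text
time_s: 24.6
eef_pos: [0.535, -0.0133, 0.2132]
eef_rot: [0.0, 0.609, 0.793, 0.0]
wrist_force: [-2.0, 0.1, 7.9]
opening: 0.002
grasp_force: 4.0
```

Call:
{"api": "jog_arm", "payload": {"series": [[[0, 0, 0.4, 0, 0, 0, 0], [0, 0, 0.4, 0, 0, 0, 0], [0, 0, 0.4, 0, 0, 0, 0], [0, 0, 0.4, 0, 0, 0, 0], [0, 0, 0.4, 0, 0, 0, 0], [0, 0, 0.4, 0, 0, 0, 0], [0, 0, 0.4, 0, 0, 0, 0], [0, 0, 0.4, 0, 0, 0, 0], [0, 0, 0, 0, 0, 0, 0], [0, 0, 0, 0, 0, 0, 0]]]}}

```text
time_s: 25.6
eef_pos: [0.535, -0.0133, 0.2101]
eef_rot: [0.0, 0.609, 0.793, 0.0]
wrist_force: [-1.5, 0.2, 8.4]
opening: 0.002
grasp_force: 4.0
```

Call:
{"api": "jog_arm", "payload": {"series": [[[0, 0, 0.4, 0, 0, 0, 0], [0, 0, 0.4, 0, 0, 0, 0], [0, 0, 0.4, 0, 0, 0, 0], [0, 0, 0.4, 0, 0, 0, 0], [0, 0, 0.4, 0, 0, 0, 0], [0, 0, 0.4, 0, 0, 0, 0], [0, 0, 0.4, 0, 0, 0, 0], [0, 0, 0, 0, 0, 0, 0], [0, 0, 0, 0, 0, 0, 0], [0, 0, 0, 0, 0, 0, 0]]]}}

```text
time_s: 26.6
eef_pos: [0.535, -0.0132, 0.2074]
eef_rot: [0.0, 0.609, 0.793, 0.0]
wrist_force: [-1.9, 0.4, 7.6]
opening: 0.001
grasp_force: 4.1
```

Call:
{"api": "jog_arm", "payload": {"series": [[[0, 0, 0.3, 0, 0, 0, 0], [0, 0, 0.3, 0, 0, 0, 0], [0, 0, 0.3, 0, 0, 0, 0], [0, 0, 0.3, 0, 0, 0, 0], [0, 0, 0, 0, 0, 0, 0], [0, 0, 0, 0, 0, 0, 0], [0, 0, 0, 0, 0, 0, 0], [0, 0, 0, 0, 0, 0, 0], [0, 0, 0, 0, 0, 0, 0], [0, 0, 0, 0, 0, 0, 0]]]}}

```text
time_s: 27.6
eef_pos: [0.535, -0.0133, 0.2062]
eef_rot: [0.0, 0.609, 0.793, 0.0]
wrist_force: [-3.4, 0.0, 7.6]
opening: 0.003
grasp_force: 4.2
```

Call:
{"api": "jog_arm", "payload": {"series": [[[0, 0, 0.3, 0, 0, 0, 0], [0, 0, 0.3, 0, 0, 0, 0], [0, 0, 0.3, 0, 0, 0, 0], [0, 0, 0.3, 0, 0, 0, 0], [0, 0, 0, 0, 0, 0, 0], [0, 0, 0, 0, 0, 0, 0], [0, 0, 0, 0, 0, 0, 0], [0, 0, 0, 0, 0, 0, 0], [0, 0, 0, 0, 0, 0, 0], [0, 0, 0, 0, 0, 0, 0]]]}}

```text
time_s: 28.6
eef_pos: [0.5351, -0.0133, 0.206]
eef_rot: [0.001, 0.609, 0.793, 0.0]
wrist_force: [-4.9, 1.0, 13.5]
opening: 0.0
grasp_force: 7.2
```

Run:
```python
from h import *
from bench import ctrl
print(ctrl.get_obs()["torque"])
look(11)
c=dict(np.load("scene11.npz"));W=world(c)
for v in range(223,249,2): print(v,[tuple((W[v,u]*1000).astype(int).tolist()) for u in (299,302,305,308,311)])
im=c["frame"]
cv2.imwrite("pics/c11.png",np.hstack([cv2.resize(cv2.imread("pics/wrist11.png")[200:440,160:480],(400,300)),cv2.resize(im[205:280,255:355],(400,300),interpolation=cv2.INTER_CUBIC)]))
```

```text
[ 0.14235866  0.85870191 -0.0112386 ]
28.6 [ 0.5351 -0.0133  0.206 ] [0.0006 0.6094 0.7929 0.0002] [-4.8805  0.9688 13.5411] 0.00031815043293066864
wrist 566 [0.4773 0.026  0.1128] 0.12862875771392343 48.44873524033342
wrist 503 [0.6016 0.0014 0.1126] 0.12836177391607398 49.378146632468486
wrist 510 [ 0.3938 -0.0694  0.1124] 0.12702697240843547 47.89148058458488
scene 18 [0.478  0.0231 0.1112] 0.12739025224552553 48.91558779318956
scene 20 [ 0.3939 -0.0717  0.1109] 0.12795801491607897 48.431755864290835
scene 24 [ 0.6031 -0.001   0.1111] 0.12772239295006088 48.97905879157962
scene 33 [ 0.4346 -0.1934  0.1114] 0.1280198799055863 48.57941122842445
scene 35 [ 0.6438 -0.122   0.1109] 0.12693572841830386 48.820762163170215
scene 38 [ 0.56   -0.2183  0.1111] 0.12756550362268854 48.62547080091437
top 20 [ 0.5576 -0.2159  0.1123] 0.12710279422508053 49.3627031078629
top 21 [0.4764 0.0242 0.1113] 0.126395397368051 48.01369397471572
top 30 [ 0.4318 -0.192   0.1117] 0.1273582577593705 48.89146744485805
top 30 [ 0.391  -0.0712  0.1119] 0.12694274892280372 48.74148835034973
223 [(525, -24, 258), 
[... 440 characters left out ...]
, 222), (531, -23, 225), (539, -23, 230), (544, -18, 228), (548, -13, 225)]
235 [(526, -28, 222), (533, -28, 225), (540, -26, 227), (545, -21, 224), (550, -16, 222)]
237 [(443, 104, 23), (536, -32, 224), (541, -27, 222), (547, -25, 223), (552, -19, 220)]
239 [(447, 96, 24), (528, -20, 199), (542, -29, 217), (548, -27, 218), (544, -5, 192)]
241 [(517, -15, 181), (529, -22, 195), (535, -18, 194), (541, -14, 194), (545, -8, 189)]
243 [(521, -22, 182), (531, -26, 193), (537, -22, 193), (544, -21, 195), (549, -15, 192)]
245 [(524, -27, 183), (531, -26, 186), (538, -25, 189), (545, -22, 190), (550, -16, 186)]
247 [(527, -33, 184), (533, -29, 183), (538, -25, 181), (546, -23, 184), (551, -19, 182)]
```

View pics/c11.png

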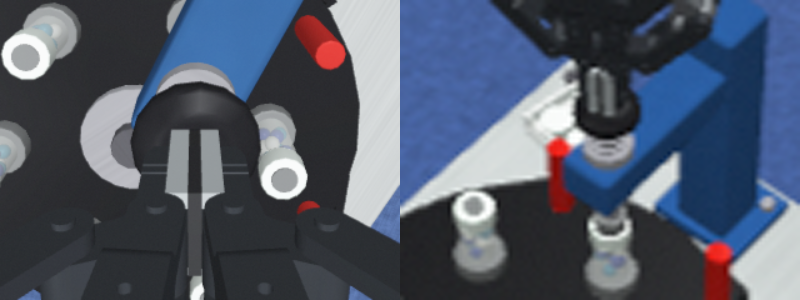

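The ram is down in the scene crop (right half), its foot on the cap at about (607,215). The force jumped from 7.6 to 13.5 N with no further travel, and the knob is about 17 mm down, so the cap is home. I let the press rise slowly.

Call:
{"api": "jog_arm", "payload": {"series": [[[0, 0, 0.3, 0, 0, 0, 0], [0, 0, 0.3, 0, 0, 0, 0], [0, 0, 0, 0, 0, 0, 0], [0, 0, 0, 0, 0, 0, 0], [0, 0, 0, 0, 0, 0, 0], [0, 0, -0.5, 0, 0, 0, 0], [0, 0, -1, 0, 0, 0, 0], [0, 0, -1, 0, 0, 0, 0], [0, 0, -1, 0, 0, 0, 0], [0, 0, -1, 0, 0, 0, 0]]]}}

```text
time_s: 29.75
eef_pos: [0.535, -0.0132, 0.2082]
eef_rot: [0.0, 0.609, 0.793, 0.0]
wrist_force: [-0.4, 1.3, 4.5]
opening: 0.003
grasp_force: 2.3
```

Call:
{"api": "jog_arm", "payload": {"series": [[[0, 0, -2, 0, 0, 0, 0], [0, 0, -2, 0, 0, 0, 0], [0, 0, -2, 0, 0, 0, 0], [0, 0, -2, 0, 0, 0, 0], [0, 0, -2, 0, 0, 0, 0], [0, 0, -2, 0, 0, 0, 0], [0, 0, -3, 0, 0, 0, 0], [0, 0, -4, 0, 0, 0, 0], [0, 0, -10, 0, 0, 0, 0], [0, 0, -20, 0, 0, 0, 0]]]}}

```text
time_s: 30.75
eef_pos: [0.5335, -0.0129, 0.256]
eef_rot: [-0.002, 0.609, 0.793, -0.001]
wrist_force: [0.8, -0.3, -0.7]
opening: -0.001
grasp_force: 0.0
```

Call:
{"api": "jog_arm", "payload": {"series": [[[0, 0, -20, 0, 0, 0, 0], [-10, 0, -10, 0, 0, 0, 0], [-20, 0, 0, 0, 0, 0, 0], [-20, 0, 0, 0, 0, 0, 0], [-20, 0, 0, 0, 0, 0, 0], [-20, 0, 0, 0, 0, 0, 0], [-10, 0, 0, 0, 0, 0, 0], [0, 0, 0, 0, 0, 0, 0], [0, 0, 0, 0, 0, 0, 0], [0, 0, 0, 0, 0, 0, 0]]]}}

```text
time_s: 31.75
eef_pos: [0.5604, -0.1091, 0.287]
eef_rot: [-0.0, 0.609, 0.793, 0.0]
wrist_force: [-0.2, 0.5, 0.2]
opening: 0.005
grasp_force: 0.0
```

Run:
```python
from h import *
look(12)
for k in("7","12"):
    c=dict(np.load(f"scene{k}.npz"));W=world(c);g=c["frame"].max(2)
    m=(g<70)&(np.hypot(W[...,0]-.536,W[...,1]+.014)<.03)&(W[...,2]>.2)&(W[...,2]<.26); print(k,"knob",W[m].mean(0),np.percentile(W[m][:,2],95))
    # white cap tops: highest bright points at each tube
    for i in range(6):
        a=np.radians(48.8+30+60*i);P=np.array([.5193,-.0974])+.085*np.array([np.cos(a),np.sin(a)])
        q=(np.hypot(W[...,0]-P[0],W[...,1]-P[1])<.014)&(W[...,2]<.13)&(c["frame"].min(2)>120)
        if q.sum()>5: print(k,i,q.sum(),np.percentile(W[q][:,2],[50,95]))
cv2.imwrite("pics/c12.png",cv2.resize(cv2.imread("pics/scene12.png")[190:400,220:420],(600,600),interpolation=cv2.INTER_CUBIC))
```

```text
31.75 [ 0.5604 -0.1091  0.287 ] [-0.0002  0.6092  0.793   0.0001] [-0.2046  0.4735  0.2473] 0.005077801654334326
wrist 248 [0.4782 0.0222 0.1125] 0.12472800253075475 48.59296134488511
wrist 365 [0.6016 0.0003 0.1129] 0.1275622050270023 49.024132300943286
wrist 380 [ 0.3939 -0.0704  0.1127] 0.12673140019620804 48.34907726934142
wrist 270 [ 0.6427 -0.1195  0.1126] 0.12687228880019338 49.309568509180494
wrist 287 [ 0.4348 -0.1904  0.1125] 0.12581818857038587 48.62974485213937
wrist 19 [ 0.5536 -0.2125  0.111 ] 0.12178553640812984 47.00951703860615
scene 19 [ 0.394  -0.0724  0.1114] 0.12778495882203103 48.70276478589801
scene 27 [ 0.6027 -0.001   0.1111] 0.12748350290756974 49.125351412120146
scene 34 [ 0.4347 -0.1931  0.1109] 0.12774236360896019 48.4988887792758
scene 36 [ 0.6448 -0.1221  0.1108] 0.12787397811578058 48.852713363972036
scene 36 [ 0.5597 -0.2183  0.1113] 0.12750801975059958 48.47279778385206
top 23 [ 0.5999 -0.0004  0.1122] 0.12749711629326552 48.54213292427317
7 knob [ 0.5385 -0.0164  0.2414] 0.24547737469887868
7 0 131 [0.0971 0.1213]
7 1 10 [0.1087 0.1113]
7 2 165 [0.1036 0.1135]
7 3 174 [0.1063 0.1142]
7 4 201 [0.1096 0.1219]
7 5 177 [0.1108 0.121 ]
12 knob [ 0.5467 -0.02    0.2376] 0.24242043940011618
12 0 133 [0.1029 0.1134]
12 1 164 [0.1008 0.1133]
12 2 163 [0.1035 0.1138]
12 3 178 [0.104  0.1139]
12 4 204 [0.109  0.1216]
12 5 179 [0.1107 0.1214]
```

View pics/c12.png

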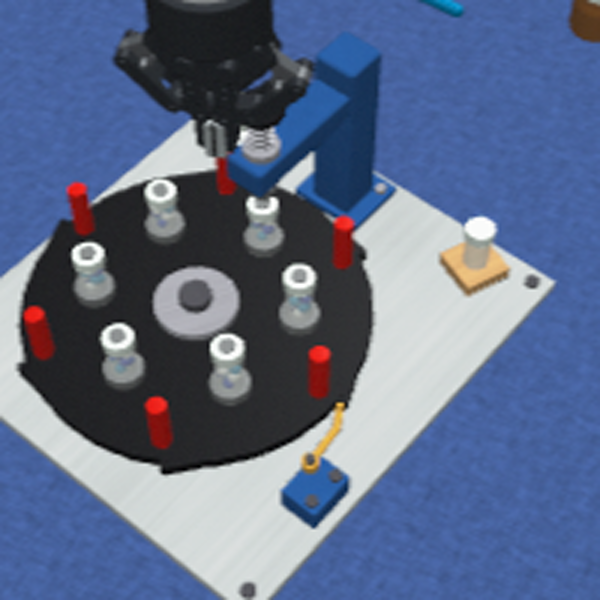

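The cap under the press has gone down 8 mm, its top from 0.121 to 0.113 m, level with the capped ones. The pawl nose at about (340,405) is still at the tooth, and the gripper is clear. I check the ram's height from the top view and hand in if it is up.

Run:
```python
from h import *
from bench import ctrl
for n in("top","wrist"):
    c=dict(np.load(n+"12.npz"));W=world(c);m=(c["frame"].max(2)<70)&(np.hypot(W[...,0]-.535,W[...,1]+.013)<.012)&(W[...,2]>.2)&(W[...,2]<.26)
    print(n,m.sum()); 
    if m.sum()>20:
        z=np.median(W[m][:,2]);print(z)
        if z>.241: print(ctrl.hand_in());break
```

```text
top 0
wrist 2347
0.24507321217354844
the job is handed in; nothing more can be done
None
```

The job is handed in, judge's verdict not shown: the tooth was seated on the dropped pawl with about 10.8 N at the post, the cap was pressed home (top down 8 mm), and the press is up with the gripper clear.

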